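Shingle the name plates in the checking tray and close the end stop

ROBOT

A 6-joint arm with a two-finger parallel gripper is mounted at the origin on the work surface. World frame = base frame: x ahead of the robot, y to its left, z up, the work surface at z = 0. Lengths are in m, angles in rad, forces in N, time in s.
With the tool pointing down it reaches from about 0.325 to 0.925 m from the base axis. Payload 3.1 kg.
Tool frame: the origin (TCP) lies on the centre line of the jaws, within the pads' length; the fingertips stand 19 mm ahead of it and the grasp point (between the pads) is the TCP (arm.tip_reach is the z of the fingertips in the tool frame, in m); z points along the fingers, y is the line along which they close (so a half turn about z gives the same grasp; the last joint's range is limited). The gripper opens to 85 mm and grips with 20 to 120 N. Pads are 22 mm wide; open, the fingers measure 114 mm over their backs; the gripper's body (76 mm by 85 mm) begins 54 mm behind the grasp point. The pads swing forward as they close: fully open they stand 13 mm farther back than shut.
Start: joints at [-1.316, 0.217, 1.613, -0, 1.311, -0.112], TCP at [0.224, -0.583, 0.25] pointing down, gripper open.
Joint ranges: [-2.75, 2.75], [-0.78, 2.1], [0.31, 2.55], [-1.13, 4.27], [0.13, 2.63], [-2.58, 2.58]. Speed limits (rad/s): [2.79, 2.79, 3.14, 3.14, 3.14, 3.14].

INTERFACE

Orientations are given as a unit quaternion [w, x, y, z].
In Python, from rig import arm gives the robot as it stands.
- The arm moves only by the tool carry_out, never from a script. Its arguments are lists of equal length, an entry for each row: "dp": the shift along the tool's x, y, z in m, a list of three; "rot": the turn, a rotation vector about the tool's x, y, z in degrees, a list of three. In form: {"dp": [[x, y, z], ...], "rot": [[ax, ay, az], ...]}. A call has 1 to 10 rows; each row shifts and turns the commanded pose from where the row before left it, along the tool's axes as they then stand; what a row does not reach is not made up. A row lasts 1/10 s, in which the tool goes at most 50 mm and 8.59 degrees, less where a joint would pass 70% of its speed; a pose out of reach is approached as far as the arm can. A call with a gripper value outside its range is refused whole. "hand" is the closure in counts, from 0 (fully open) to 255 (shut), set as the call begins (left out, the last holds). The fingers move at their own pace and stop on an object; "newtons" is the grip in N (left out, the last holds). Time passes only in rows, so rows that do not move let the fingers close. It gives the time, the measured TCP pose, the force, the opening and the grip force at its end, in the units of the state.
- arm.get_state(): the state, without advancing time (a new reading comes with each control period).
- arm.snapshot(name): name is "scene" or "top" or "wrist"; returns the picture (480x640x3 uint8, red, green, blue); there is no depth.
- arm.camera_info(name): a dict with "vfov" (degrees; the focal length in pixels is half the picture's height over the tangent of half this angle, whatever the lens; pixels are square), "cx", "cy" (the principal point, pixels), "k1" (the pictures are not rectified: a ray, as slopes to the right and down, at radius r is drawn at 1 + k1 r^2 times it, then the intrinsics apply), "R" (3x3) and "t" (3): a world point X has camera coordinates R X + t. Camera axes: x right, y down, z forward; pixel columns grow to the right and rows downward; lengths in m; the calibration is good to about 2 mm. A picture is of the moment at which its call begins: read the wrist's pose just before it. camera_info takes no time and is no camera call; for the wrist camera it gives the pose at the moment of the call.
- arm.finish_job(): hands the job in; it is judged then, once.
The state is a dict: "t": time; "qpos": joint angles; "qd": joint speeds; "joint_torque": joint torques, N m; "position": TCP position; "tool_rot": TCP orientation; "contact_force": force on the tool from outside, world axes, zero at the start; "moment": the same for the moment, N m; "finger_gap": opening from 0.0 (shut) to 1.0 (fully open); "gripper_force": force on a finger pad.
Only numpy, scipy, OpenCV 4.12 (cv2) and the standard library are available. Lean on these libraries where they do the work, as an engineer would, in place of code of your own. Each camera call takes 0.05 s, during which the arm holds its last target. There are 200 camera calls.

TASK

Slide the tray's end stop fully open, away from the head wall, then lay all the loose name plates in the tray as an overlapping row like roof shingles, lengthwise and square to the tray on its centre line: the first one with its head on the starter batten and each next one on top of the plate before, the lower end of each at the next mark, with no mark skipped. Then slide the end stop back until it touches or almost touches the end of the last plate, and leave the brass bowl and the jar where they are.

Things in the scene. Friction and masses are not known exactly. Their poses are not given: they have to be found in the camera images.
- tray: fixed wooden tray 156 x 490 x 14 mm. Origin under its centre, z up, y along its length. Inner floor 8 mm above the origin, 140 mm wide, y = -237 to +237 mm, lips 6 mm high. Head wall (34 mm high) at the -y end, inner face y = -237. Six pairs of dark marks across lips and floor, at y = -135, -73, -11, 51, 113, 175 mm, where the lower (+y) ends of the 1st to 6th plates belong
- batten (a point): middle of the top edge of the fixed starter batten (8 mm high above the floor, tray y = -237 to -197 mm, full width) on which the first plate's head rests; the point is on its +y edge, axes as the tray's
- mark1 (a point): middle of the first mark, on the tray floor, axes as the tray's. A plate laid right has its lower, +y end on the floor at its mark and rests on the batten or the plate before 62 mm back and 8 mm up, so it slopes by 7.4 deg (0.129 rad); its centre is 50 mm before its mark (-y) and 10 mm above the floor
- stop (a joint): metal end stop sliding along the tray, friction 1.5 N, stays where left. 0 = fully open at the tray's +y end (face at tray y = 215 mm); grows in m towards the head wall (-y), up to 0.26. Bar 110 mm across the tray, 20 mm thick, 22 mm high; on its middle a black upright grip, 24 mm across the tray, 18 mm along it, top 79 mm above the work surface
- stop_face (a point): middle of the end stop's face that looks to the head wall (-y), 11 mm above the tray floor; axes as the tray's
- stop_grip (a point): on the end stop's black grip, 15 mm below its top, 64 mm above the work surface; axes as the tray's
- plate1_center (a point): centre of a loose dark red lacquered name plate, 60 x 100 x 8 mm, 50 g, with a blank ivory panel on both faces; x across its 60 mm, y along its 100 mm, z through its thickness. All plates are alike, may be used either way round and either face up, and may come in any order. 4 to 6 of them are there
- plate2_center (a point): centre of a loose dark red lacquered name plate, 60 x 100 x 8 mm, 50 g, with a blank ivory panel on both faces; x across its 60 mm, y along its 100 mm, z through its thickness. All plates are alike, may be used either way round and either face up, and may come in any order. 4 to 6 of them are there
- plate3_center (a point): centre of a loose dark red lacquered name plate, 60 x 100 x 8 mm, 50 g, with a blank ivory panel on both faces; x across its 60 mm, y along its 100 mm, z through its thickness. All plates are alike, may be used either way round and either face up, and may come in any order. 4 to 6 of them are there
- plate4_center (a point): centre of a loose dark red lacquered name plate, 60 x 100 x 8 mm, 50 g, with a blank ivory panel on both faces; x across its 60 mm, y along its 100 mm, z through its thickness. All plates are alike, may be used either way round and either face up, and may come in any order. 4 to 6 of them are there
- plate5_center (a point): centre of a loose dark red lacquered name plate, 60 x 100 x 8 mm, 50 g, with a blank ivory panel on both faces; x across its 60 mm, y along its 100 mm, z through its thickness. All plates are alike, may be used either way round and either face up, and may come in any order. 4 to 6 of them are there
- plate6_center (a point): centre of a loose dark red lacquered name plate, 60 x 100 x 8 mm, 50 g, with a blank ivory panel on both faces; x across its 60 mm, y along its 100 mm, z through its thickness. All plates are alike, may be used either way round and either face up, and may come in any order. 4 to 6 of them are there
- bowl: brass bowl, 100 mm wide and 75 mm high, origin under its centre: bystander
- jar: amber glass jar, 80 mm wide and 120 mm high, origin under its centre: bystander
Mind the look-alikes: they are no part of the job. Leave any pink look-alike of the part that bears plate2_center alone.

How it is judged:
On the way, in this order (a step that is already met when the one before it is completed fails the run):
1. the end stop is fully open (within 10 mm of its end) (value of joint stop below 0.01 m), for 0.2 s.
2. all plates lie shingled at the marks (x of plate1_center in the frame of tray between -0.015 and 0.015 m and (angle between plate1_center's own z axis and vertical between 0.06 and 0.19 rad or angle between plate1_center's own z axis and vertical between 2.9516 and 3.0816 rad) and angle between the y axis of each of plate1_center, plate2_center, plate3_center, plate4_center, plate5_center, plate6_center and the y axis of tray, either way round below 0.19 rad and z of each of plate1_center, plate2_center, plate3_center, plate4_center, plate5_center, plate6_center in the frame of tray below 0.026 m and (y of plate1_center in the frame of tray between -0.1967 and -0.1727 m or y of plate1_center in the frame of tray between -0.1347 and -0.1107 m or y of plate1_center in the frame of tray between -0.0727 and -0.0487 m or y of plate1_center in the frame of tray between -0.0107 and 0.0133 m or y of plate1_center in the frame of tray between 0.0513 and 0.0753 m or y of plate1_center in the frame of tray between 0.1133 and 0.1373 m) and horizontal distance between plate1_center and plate2_center above 0.036 m and horizontal distance between each of plate1_center, plate2_center and plate3_center above 0.036 m and horizontal distance between each of plate1_center, plate2_center, plate3_center and plate4_center above 0.036 m and horizontal distance between each of plate1_center, plate2_center, plate3_center, plate4_center and plate5_center above 0.036 m and horizontal distance between each of plate1_center, plate2_center, plate3_center, plate4_center, plate5_center and plate6_center above 0.036 m and x of plate2_center in the frame of tray between -0.015 and 0.015 m and (angle between plate2_center's own z axis and vertical between 0.06 and 0.19 rad or angle between plate2_center's own z axis and vertical between 2.9516 and 3.0816 rad) and (y of plate2_center in the frame of tray between -0.1967 and -0.1727 m or y of plate2_center in the frame of tray between -0.1347 and -0.1107 m or y of plate2_center in the frame of tray between -0.0727 and -0.0487 m or y of plate2_center in the frame of tray between -0.0107 and 0.0133 m or y of plate2_center in the frame of tray between 0.0513 and 0.0753 m or y of plate2_center in the frame of tray between 0.1133 and 0.1373 m) and x of plate3_center in the frame of tray between -0.015 and 0.015 m and (angle between plate3_center's own z axis and vertical between 0.06 and 0.19 rad or angle between plate3_center's own z axis and vertical between 2.9516 and 3.0816 rad) and (y of plate3_center in the frame of tray between -0.1967 and -0.1727 m or y of plate3_center in the frame of tray between -0.1347 and -0.1107 m or y of plate3_center in the frame of tray between -0.0727 and -0.0487 m or y of plate3_center in the frame of tray between -0.0107 and 0.0133 m or y of plate3_center in the frame of tray between 0.0513 and 0.0753 m or y of plate3_center in the frame of tray between 0.1133 and 0.1373 m) and x of plate4_center in the frame of tray between -0.015 and 0.015 m and (angle between plate4_center's own z axis and vertical between 0.06 and 0.19 rad or angle between plate4_center's own z axis and vertical between 2.9516 and 3.0816 rad) and (y of plate4_center in the frame of tray between -0.1967 and -0.1727 m or y of plate4_center in the frame of tray between -0.1347 and -0.1107 m or y of plate4_center in the frame of tray between -0.0727 and -0.0487 m or y of plate4_center in the frame of tray between -0.0107 and 0.0133 m or y of plate4_center in the frame of tray between 0.0513 and 0.0753 m or y of plate4_center in the frame of tray between 0.1133 and 0.1373 m) and x of plate5_center in the frame of tray between -0.015 and 0.015 m and (angle between plate5_center's own z axis and vertical between 0.06 and 0.19 rad or angle between plate5_center's own z axis and vertical between 2.9516 and 3.0816 rad) and (y of plate5_center in the frame of tray between -0.1967 and -0.1727 m or y of plate5_center in the frame of tray between -0.1347 and -0.1107 m or y of plate5_center in the frame of tray between -0.0727 and -0.0487 m or y of plate5_center in the frame of tray between -0.0107 and 0.0133 m or y of plate5_center in the frame of tray between 0.0513 and 0.0753 m or y of plate5_center in the frame of tray between 0.1133 and 0.1373 m) and x of plate6_center in the frame of tray between -0.015 and 0.015 m and (angle between plate6_center's own z axis and vertical between 0.06 and 0.19 rad or angle between plate6_center's own z axis and vertical between 2.9516 and 3.0816 rad) and (y of plate6_center in the frame of tray between -0.1967 and -0.1727 m or y of plate6_center in the frame of tray between -0.1347 and -0.1107 m or y of plate6_center in the frame of tray between -0.0727 and -0.0487 m or y of plate6_center in the frame of tray between -0.0107 and 0.0133 m or y of plate6_center in the frame of tray between 0.0513 and 0.0753 m or y of plate6_center in the frame of tray between 0.1133 and 0.1373 m)), for 0.2 s.
3. the end stop is closed up to the last plate (y of each of plate1_center, plate2_center, plate3_center, plate4_center, plate5_center, plate6_center in the frame of stop_face below -0.045 m and y of any of plate1_center, plate2_center, plate3_center, plate4_center, plate5_center, plate6_center in the frame of stop_face above -0.0617 m), for 0.2 s.
At the end, for the whole second after the job is handed in: Each plate lies lengthwise in the tray, within 15 mm of its centre line and 0.14 rad of square, sloping 0.06 to 0.19 rad on the batten or plate before, lower end within 12 mm of a mark, one plate a mark, no gaps; the stop is within 12 mm of the last plate's end (all of step 2 and all of step 3); the robot touches nothing.
It fails at once if the bowl is pushed more than 30 mm (distance of bowl from where it was at the start of the episode above 0.03 m).
It fails at once if the jar is pushed more than 30 mm (distance of jar from where it was at the start of the episode above 0.03 m).
Of plate1, plate2, plate3, plate4, plate5, plate6 only 4 to 6 are there at a start; the rules pass over those that are not, and their reading is None.
At some moment in a run one of plate1, plate2, plate3, plate4, plate5, plate6 may be knocked a few centimetres aside while the robot is not near it.
Once in a run the grip may slacken for a moment while it holds something.
It also fails if it takes over 210 s, if anything falls off the work surface, if the arm or the gripper's body presses on something with over 40 N, if the wrist force passes 120 N, or if a joint passes its speed limit or range.

## Working session

There is one attempt and no reset: what is moved stays moved. The work goes in short steps, Python scripts to look and compute and a tool call to move; the robot and the scene stay as the last step left them, time stands still between calls to the robot, and variables do not carry over. Pictures are saved under pics/ and viewed, at most 14 in all, crops included, and the job is handed in when it is done.

Besides the shell and the picture viewer there is one more tool, called as name(argument=value, ...) on one line, values as JSON. carry_out: Moves the arm, as the interface text tells. Its arguments: {"type":"object","properties":{"dp":{"type":"array","items":{"type":"array","items":{"type":"number"}}},"rot":{"type":"array","items":{"type":"array","items":{"type":"number"}}},"hand":{"type":"number"},"newtons":{"type":"number"}},"required":["dp","rot"]}

```bash
mkdir -p pics; ls; python3 - <<'E'
from rig import arm
import cv2,json
for n in("top","scene"):
    cv2.imwrite(f"pics/{n}0.png",arm.snapshot(n)[:,:,::-1])
    c=arm.camera_info(n);print(n,c)
print(arm.get_state()); print(arm.camera_info("wrist"))
E
```

```text
pics
top {'vfov': 42.05514342274826, 'cx': 321.57438510468955, 'cy': 240.91086714136054, 'k1': -0.0981418141541644, 'R': array([[-0.01716024, -0.99979698, -0.01056007],
       [-0.98833934,  0.01855987, -0.15113197],
       [ 0.15129728,  0.00784348, -0.98845719]]), 't': array([0.00525254, 0.56329122, 1.62447378])}
scene {'vfov': 45.4933502109278, 'cx': 323.7953425361121, 'cy': 244.85965868215376, 'k1': -0.005055171227466567, 'R': array([[ 0.27373212,  0.96180455,  0.00165387],
       [ 0.80126343, -0.22708985, -0.55354052],
       [-0.53202222,  0.152847  , -0.8328206 ]]), 't': array([-0.16186973, -0.41537868,  1.71740086])}
{'t': 0.1, 'qpos': array([-1.31621559e+00,  2.17683428e-01,  1.61477217e+00, -8.78018196e-06,
        1.31127744e+00, -1.12192833e-01]), 'qd': array([-0.0002122 , -0.00240628, -0.00466248, -0.00064626,  0.00030518,
        0.00208385]), 'joint_torque': array([-7.00155283e-05, -3.98075080e+01, -3.04970634e+01, -1.15650319e-04,
        4.22249723e-03,  7.55154360e-06]), 'position': array([ 0.22397788, -0.58275672,  0.24909665]), 'tool_rot': array([-1.06717662e-03,  9.83230948e-01,  1.82361614e-01, -8.03577924e-05]), 'contact_force': array([-0.31163702, -0.10680426, -0.067941  ]), 'moment': array([-0.02059872,  0.00192515,  0.05185752]), 'gripper_force': 0.0, 'finger_gap': 1.0011344602944563}
{'vfov': 61.530434425811315, 'cx': 330.8643587082718, 'cy': 242.96901501916835, 'k1': 0.0015772559460581555, 'R': array([[ 0.35899338, -0.93333909, -0.00137454],
       [-0.90067712, -0.34681594,  0.26172398],
       [-0.24475393, -0.09271916, -0.96514179]]), 't': array([-0.6237899 , -0.0329756 ,  0.37728063])}
```

View pics/top0.png

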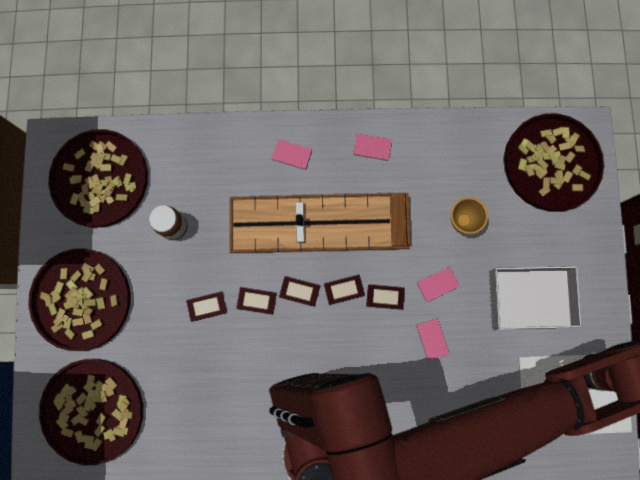

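View pics/scene0.png

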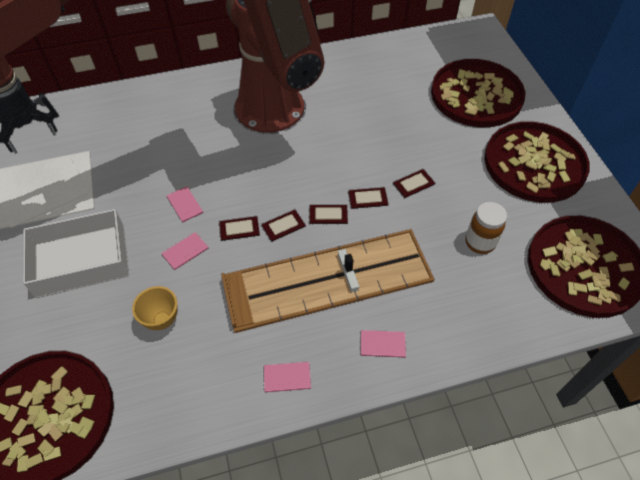

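Top view: five red plates with ivory panels at about (207,306), (257,300), (300,291), (345,290) and (386,296). There are four pink look-alikes at (292,153), (373,147), (438,284) and (433,338), which I leave alone. The tray is at (320,222) with its head wall on the right. The stop is at (300,222), the jar at (167,222) and the bowl at (469,216).

```bash
cat > h.py <<'E'
import numpy as np, cv2
from rig import arm
from scipy.spatial.transform import Rotation as Ro
def px2w(cam,pts,z,info=None):
    c=info or arm.camera_info(cam); f=240/np.tan(np.radians(c["vfov"]/2))
    K=np.array([[f,0,c["cx"]],[0,f,c["cy"]],[0,0,1]])
    u=cv2.undistortPoints(np.array(pts,float).reshape(-1,1,2),K,np.array([c["k1"],0,0,0.])).reshape(-1,2)
    R,t=np.array(c["R"]),np.array(c["t"]); o=-R.T@t
    d=np.c_[u,np.ones(len(u))]@R
    return o+d*((z-o[2])/d[:,2])[:,None]
def blobs(mask,amin,amax):
    cs,_=cv2.findContours(mask.astype(np.uint8),cv2.RETR_EXTERNAL,cv2.CHAIN_APPROX_NONE)
    return [c for c in cs if amin<cv2.contourArea(c)<amax]
def ivory_plates(im,cam="top",z=.008,amin=120,amax=1500,info=None):
    "plates: ivory panel in a dark red frame -> list of (centre px, world xy, yaw of long side, sizes mm)"
    h=cv2.cvtColor(im,cv2.COLOR_RGB2HSV); H,S,V=cv2.split(h)
    red=((H<10)|(H>168))&(S>120)&(V<130)
    out=[]
    for c in blobs(red,amin*2,amax*3):
        m=np.zeros(im.shape[:2],np.uint8); cv2.drawContours(m,[c],-1,1,-1)
        if (m.astype(bool)&(V>150)&(S<110)).sum()<.2*m.sum(): continue
        w=px2w(cam,c.reshape(-1,2),z,info)[:,:2]*1000
        (cx,cy),(a,b),_=r=cv2.minAreaRect(w.astype(np.float32)); B=cv2.boxPoints(r)
        e=B[1]-B[0] if np.linalg.norm(B[1]-B[0])>np.linalg.norm(B[2]-B[1]) else B[2]-B[1]
        if e[1]<0:e=-e
        out.append((c.reshape(-1,2).mean(0).round(0),np.round([cx,cy],1),round(float(np.arctan2(-e[0],e[1])),3),np.round(sorted((a,b)),1)))
    return sorted(out,key=lambda o:o[1][1])
def st():
    s=arm.get_state(); q=s["tool_rot"]; R=Ro.from_quat(np.r_[q[1:],q[0]])
    print("t",round(s["t"],2),"p",np.round(s["position"]*1000,1),"gap",round(s["finger_gap"]*85,1),"gf",round(s["gripper_force"],1),"F",np.round(s["contact_force"],1))
    return s["position"],R
E
python3 - <<'E'
from h import *
im=cv2.imread("pics/top0.png")[:,:,::-1]
for p in ivory_plates(im): print(p)
H,S,V=cv2.split(cv2.cvtColor(np.ascontiguousarray(im),cv2.COLOR_RGB2HSV))
wood=(H>8)&(H<22)&(S>90)&(V>80)
k=cv2.morphologyEx(wood.astype(np.uint8),cv2.MORPH_CLOSE,np.ones((9,9)))
for c in blobs(k,500,20000):
    w=px2w("top",c.reshape(-1,2),.014)[:,:2]*1000
    r=cv2.minAreaRect(w.astype(np.float32)); print("wood",c.reshape(-1,2).mean(0),r, cv2.boxPoints(r).round(1).tolist())
p,R=st(); print(R.as_matrix().round(3),arm.tip_reach)
c=im[185:260,220:420];cv2.imwrite("pics/tray.png",cv2.resize(c,None,fx=4,fy=4,interpolation=cv2.INTER_CUBIC)[:,:,::-1])
E
```

```text
(array([385., 297.]), array([ 413.6, -173.2]), -0.11, array([54.9, 95.1]))
(array([344., 289.]), array([435.7, -62.7]), 0.227, array([54.9, 95. ]))
(array([299., 291.]), array([433.7,  57.8]), -0.27, array([54.5, 95.4]))
(array([256., 300.]), array([409.6, 174.4]), -0.172, array([54.6, 95.5]))
(array([206., 306.]), array([396.1, 310. ]), 0.216, array([55.1, 96.1]))
wood [115.53892216 419.17964072] ((100.43258666992188, 551.7454833984375), (106.332763671875, 92.85794067382812), 17.826927185058594) [[35.599998474121094, 579.7000122070312], [64.0, 491.29998779296875], [165.3000030517578, 523.7999877929688], [136.8000030517578, 612.2000122070312]]
wood [ 80.33903134 302.42450142] ((412.9731140136719, 661.0968627929688), (204.83547973632812, 198.79200744628906), 22.37047576904297) [[280.3999938964844, 714.0], [356.1000061035156, 530.2000122070312], [545.5, 608.2000122070312], [469.8999938964844, 792.0]]
wood [468.83495146 215.34951456] ((631.9376220703125, -410.40631103515625), (99.66918182373047, 100.91384887695312), 87.11541748046875) [[579.0, -457.6000061035156], [679.7999877929688, -4
[... 373 characters left out ...]
78]]
wood [106.68093385 175.08949416] ((765.03857421875, 585.265380859375), (152.10299682617188, 195.0416717529297), 79.41705322265625) [[655.2000122070312, 528.4000244140625], [846.9000244140625, 492.6000061035156], [874.9000244140625, 642.0999755859375], [683.0999755859375, 677.9000244140625]]
wood [554.60453401 161.05541562] ((784.4970703125, -661.70751953125), (188.56121826171875, 181.5946502685547), 6.460132122039795) [[680.5999755859375, -582.0999755859375], [701.0, -762.5], [888.4000244140625, -741.2999877929688], [868.0, -560.9000244140625]]
t 0.1 p [ 224.  -582.8  249.1] gap 85.1 gf 0.0 F [-0.3 -0.1 -0.1]
[[ 0.933  0.359 -0.001]
 [ 0.359 -0.933  0.002]
 [ 0.    -0.002 -1.   ]] 0.019
```

View pics/tray.png

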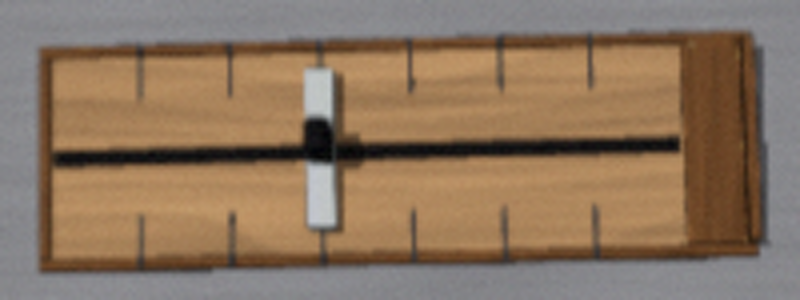

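The enlarged crop shows the six mark pairs, the first (right-most) at crop x≈593, and the stop on the 4th pair with its black grip. Next I locate the marks, the stop and the jar in world coordinates.

```bash
python3 - <<'E'
from h import *
c=lambda x,y:(220+(x+.5)/4-.5,185+(y+.5)/4-.5)
L=[(140,70),(229,68),(410,65),(501,62),(590,60)];B=[(140,240),(233,240),(414,234),(505,232),(596,230)]
m=[(px2w("top",[c(*a)],.008)[0]+px2w("top",[c(*b)],.008)[0])/2*1000 for a,b in zip(L,B)]
print(np.round(m,1), "expected y 175 113 -11 -73 -135")
ly=np.array([m_[1] for m_ in m]); print("offset",(ly-[175,113,-11,-73,-135]).round(1))
print("centreline",px2w("top",[c(60,159),c(370,151),c(675,144)],.008).round(4))
print("lips l/r",px2w("top",[c(150,46),c(150,268),c(650,36),c(650,255)],.014).round(4))
print("bar",px2w("top",[c(318,69),c(321,228)],.030).round(4),"grip top",px2w("top",[c(306,118),c(330,118),c(306,140)],.079).round(4))
print("jar",px2w("top",[(162,218)],.12).round(3))
E
```

```text
[[ 621.1  178.4    8. ]
 [ 620.6  115.8    8. ]
 [ 621.3   -8.4    8. ]
 [ 621.9  -70.7    8. ]
 [ 622.1 -132.4    8. ]] expected y 175 113 -11 -73 -135
offset [3.4 2.8 2.6 2.3 2.6]
centreline [[ 0.6191  0.2335  0.008 ]
 [ 0.6205  0.0204  0.008 ]
 [ 0.6214 -0.1886  0.008 ]]
lips l/r [[ 0.6958  0.1707  0.014 ]
 [ 0.5416  0.1709  0.014 ]
 [ 0.6961 -0.1734  0.014 ]
 [ 0.5441 -0.1685  0.014 ]]
bar [[0.6738 0.0544 0.03  ]
 [0.5644 0.0537 0.03  ]] grip top [[0.6303 0.0606 0.079 ]
 [0.63   0.0448 0.079 ]
 [0.6156 0.0607 0.079 ]]
jar [[0.619 0.406 0.12 ]]
```

carry_out(dp=[[0, 0, 0], [0, 0, 0], [0, 0, 0], [0, 0, 0], [0, 0, 0], [0, 0, 0], [0, 0, 0], [0, 0, 0], [0, 0, 0]], rot=[[0, 0, -8], [0, 0, -8], [0, 0, -8], [0, 0, -8], [0, 0, -8], [0, 0, -8], [0, 0, -8], [0, 0, -8], [0, 0, -5]], hand=0, newtons=30)

```text
t: 1.0
position: [0.224, -0.583, 0.2495]
tool_rot: [-0.001, 0.705, 0.709, 0.0]
contact_force: [-0.1, -0.1, -0.0]
finger_gap: 1.003
gripper_force: 0.0
```

carry_out(dp=[[0.032, 0.02, 0], [0.032, 0.02, 0], [0.032, 0.02, 0], [0.032, 0.02, 0], [0.032, 0.02, 0], [0.032, 0.02, 0], [0.032, 0.02, 0], [0.032, 0.02, 0], [0.032, 0.02, 0], [0.032, 0.02, 0]], rot=[[0, 0, 0], [0, 0, 0], [0, 0, 0], [0, 0, 0], [0, 0, 0], [0, 0, 0], [0, 0, 0], [0, 0, 0], [0, 0, 0], [0, 0, 0]])

```text
t: 2.0
position: [0.4244, -0.2617, 0.2499]
tool_rot: [-0.0, 0.707, 0.707, -0.0]
contact_force: [0.2, 0.7, 0.4]
finger_gap: 0.999
gripper_force: 0.0
```

carry_out(dp=[[0.032, 0.02, 0.01], [0.032, 0.02, 0.01], [0.032, 0.02, 0.01], [0.032, 0.02, 0.01], [0.032, 0.02, 0.01], [0.032, 0.02, 0.01], [0.032, 0.02, 0.01], [0.032, 0.02, 0.01], [0.032, 0.02, 0.01], [0.029, 0.015, 0.01]], rot=[[0, 0, 0], [0, 0, 0], [0, 0, 0], [0, 0, 0], [0, 0, 0], [0, 0, 0], [0, 0, 0], [0, 0, 0], [0, 0, 0], [0, 0, 0]])

```text
t: 3.0
position: [0.6196, 0.0554, 0.1493]
tool_rot: [-0.0, 0.707, 0.707, -0.0]
contact_force: [-0.3, -0.3, -0.3]
finger_gap: 0.999
gripper_force: 0.0
```

```bash
python3 - <<'E'
from h import *
p,R=st(); print(R.as_matrix().round(3))
cv2.imwrite("pics/w1.png",arm.snapshot("wrist")[:,:,::-1])
E
```

```text
t 3.0 p [619.6  55.4 149.3] gap 85.0 gf 0.0 F [-0.3 -0.3 -0.3]
[[-0.001  1.    -0.   ]
 [ 1.     0.001  0.   ]
 [ 0.    -0.    -1.   ]]
```

View pics/w1.png

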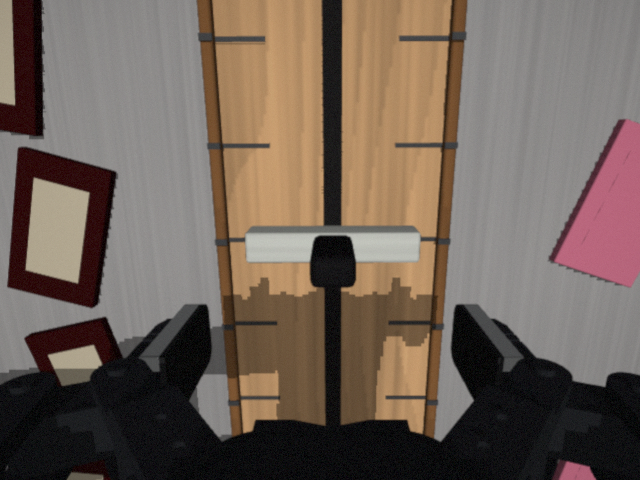

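Wrist view: the stop bar runs across at rows 227–262, with the grip at (333,262). Marks are at rows 38, 146, 240, 323 and 398. I use these to refine the tray's pose.

```bash
python3 - <<'E'
from h import *
for a,b,y in [((235,39),(430,38),175),((240,146),(426,145),113),((252,323),(411,323),-11),((256,397.5),(408,398),-73)]:
    q=px2w("wrist",[a,b],.008)*1000; print(y,q.round(1).tolist(), (q.mean(0)[1]-y).round(1))
print("slot",px2w("wrist",[(332,60),(332,200),(333,380)],.008).round(4).tolist())
print("lips",px2w("wrist",[(198,20),(467,20),(229,370),(439,370)],.014).round(4).tolist())
print("bar top face",px2w("wrist",[(248,228),(417,227),(247,244),(418,244)],.030).round(4).tolist())
print("grip top",px2w("wrist",[(314,237),(352,237),(312,262),(354,262)],.079).round(4).tolist())
E
```

```text
175 [[563.5, 180.7, 8.0], [679.2, 181.6, 8.0]] 6.1
113 [[563.0, 118.9, 8.0], [680.8, 119.9, 8.0]] 6.4
-11 [[564.8, -3.7, 8.0], [678.1, -3.3, 8.0]] 7.5
-73 [[564.9, -64.9, 8.0], [679.2, -65.0, 8.0]] 8.1
slot [[0.6211, 0.1694, 0.008], [0.6215, 0.0847, 0.008], [0.6227, -0.0498, 0.008]]
lips [[0.5442, 0.1893, 0.014], [0.6985, 0.1897, 0.014], [0.5478, -0.0378, 0.014], [0.6989, -0.0373, 0.014]]
bar top face [[0.5701, 0.0707, 0.03], [0.6734, 0.0717, 0.03], [0.5689, 0.0606, 0.03], [0.6747, 0.0609, 0.03]]
grip top [[0.6125, 0.0775, 0.079], [0.6311, 0.0776, 0.079], [0.6114, 0.0647, 0.079], [0.6323, 0.0647, 0.079]]
```

carry_out(dp=[[0, 0, 0.03], [0, 0, 0.03], [0, 0, 0.025], [0, 0, 0], [0, 0, 0]], rot=[[0, 0, 0], [0, 0, 0], [0, 0, 0], [0, 0, 0], [0, 0, 0]])

```text
t: 3.55
position: [0.6183, 0.0536, 0.0648]
tool_rot: [-0.001, 0.707, 0.707, -0.001]
contact_force: [0.0, -0.1, 1.1]
finger_gap: 1.002
gripper_force: 0.0
```

carry_out(dp=[[0, 0, 0], [0, 0, 0], [0, 0, 0], [0, 0, 0], [0, 0, 0], [0, 0, 0], [0, 0, 0], [0, 0, 0], [0, 0, 0], [0, 0, 0]], rot=[[0, 0, 0], [0, 0, 0], [0, 0, 0], [0, 0, 0], [0, 0, 0], [0, 0, 0], [0, 0, 0], [0, 0, 0], [0, 0, 0], [0, 0, 0]], hand=255)

```text
t: 4.55
position: [0.6203, 0.0536, 0.0664]
tool_rot: [0.001, 0.707, 0.707, 0.001]
contact_force: [2.3, -0.0, 5.5]
finger_gap: 0.275
gripper_force: 35.0
```

carry_out(dp=[[0.018, 0, 0], [0.018, 0, 0], [0.018, 0, 0], [0.018, 0, 0], [0.018, 0, 0], [0.018, 0, 0], [0.018, 0, 0], [0.018, 0, 0], [0.018, 0, 0], [0, 0, 0]], rot=[[0, 0, 0], [0, 0, 0], [0, 0, 0], [0, 0, 0], [0, 0, 0], [0, 0, 0], [0, 0, 0], [0, 0, 0], [0, 0, 0], [0, 0, 0]])

```text
t: 5.55
position: [0.6197, 0.2179, 0.0665]
tool_rot: [0.0, 0.706, 0.708, 0.001]
contact_force: [1.6, -0.1, 5.8]
finger_gap: 0.27
gripper_force: 35.2
```

carry_out(dp=[[0.003, 0, 0], [0.003, 0, 0], [0.003, 0, 0], [0.002, 0, 0], [0, 0, 0], [0, 0, 0]], rot=[[0, 0, 0], [0, 0, 0], [0, 0, 0], [0, 0, 0], [0, 0, 0], [0, 0, 0]])

```text
t: 6.15
position: [0.6197, 0.2264, 0.0665]
tool_rot: [0.001, 0.707, 0.707, 0.0]
contact_force: [0.9, 0.1, 6.8]
finger_gap: 0.274
gripper_force: 35.3
```

carry_out(dp=[[0.002, 0, 0], [0.002, 0, 0], [0, 0, 0], [0, 0, 0]], rot=[[0, 0, 0], [0, 0, 0], [0, 0, 0], [0, 0, 0]])

```text
t: 6.55
position: [0.6197, 0.2278, 0.0664]
tool_rot: [0.002, 0.707, 0.707, -0.001]
contact_force: [0.8, -7.2, 8.9]
finger_gap: 0.275
gripper_force: 35.5
```

carry_out(dp=[[0, 0, 0], [0, 0, 0], [0, 0, 0], [0, 0, 0], [0, 0, 0], [0, 0, 0], [0, 0, -0.03], [0, 0, -0.04], [0, 0, -0.04], [0, 0, -0.02]], rot=[[0, 0, 0], [0, 0, 0], [0, 0, 0], [0, 0, 0], [0, 0, 0], [0, 0, 0], [0, 0, 0], [0, 0, 0], [0, 0, 0], [0, 0, 0]], hand=0)

```text
t: 7.55
position: [0.6211, 0.2314, 0.2003]
tool_rot: [0.002, 0.707, 0.707, 0.003]
contact_force: [1.2, 0.0, 0.6]
finger_gap: 0.998
gripper_force: 0.0
```

carry_out(dp=[[0.01, -0.028, 0], [0.01, -0.028, 0], [0.01, -0.028, 0], [0.01, -0.028, 0], [0.01, -0.028, 0], [0.01, -0.028, 0], [0.01, -0.028, 0], [0.01, -0.028, 0], [0, 0, 0], [0, 0, 0]], rot=[[0, 0, 0], [0, 0, 0], [0, 0, 0], [0, 0, 0], [0, 0, 0], [0, 0, 0], [0, 0, 0], [0, 0, 0], [0, 0, -6], [0, 0, -6.4]])

```text
t: 8.55
position: [0.3938, 0.3111, 0.1955]
tool_rot: [0.0, 0.624, 0.781, 0.0]
contact_force: [0.4, 0.6, 0.9]
finger_gap: 1.0
gripper_force: 0.0
```

```bash
python3 - <<'E'
from h import *
p,R=st(); i=arm.camera_info("wrist")
a=arm.snapshot("top");w=arm.snapshot("wrist")
for q in ivory_plates(a): print(q)
print("wrist")
for q in ivory_plates(w,"wrist",.008,3000,40000,i): print(q)
cv2.imwrite("pics/c.png",np.hstack([cv2.resize(a,(400,300)),cv2.resize(w,(400,300))])[:,:,::-1])
E
```

```text
t 8.55 p [393.8 311.1 195.5] gap 85.0 gf 0.0 F [0.4 0.6 0.9]
(array([385., 297.]), array([ 413.6, -173.2]), -0.116, array([55.3, 95.8]))
(array([344., 289.]), array([435.4, -63. ]), 0.227, array([54.3, 95.5]))
(array([299., 291.]), array([433.3,  57.8]), -0.27, array([55. , 95.3]))
wrist
(array([334., 219.]), array([397.2, 310.7]), 0.223, array([58., 98.]))
```

View pics/c.png

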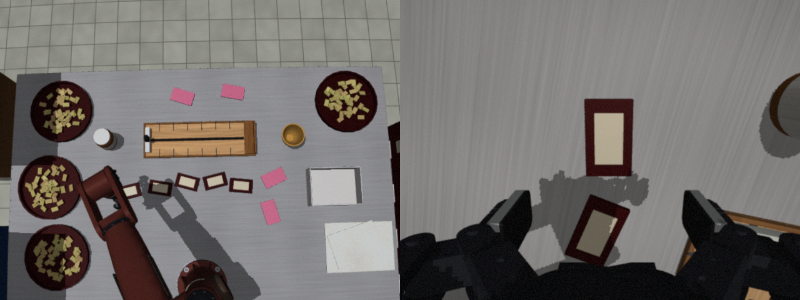

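Left half (top): the stop sits at the tray's +y end and the arm is over the left plate. Right half (wrist): the plate to grasp is at about (610,137) in the composite, and the wrist and top measurements agree.

carry_out(dp=[[-0.001, 0.002, 0.035], [0, 0, 0.035], [0, 0, 0.035], [0, 0, 0.035], [0, 0, 0.02], [0, 0, 0.012], [0, 0, 0], [0, 0, 0]], rot=[[0, 0, 0], [0, 0, 0], [0, 0, 0], [0, 0, 0], [0, 0, 0], [0, 0, 0], [0, 0, 0], [0, 0, 0]], hand=35)

```text
t: 9.45
position: [0.3979, 0.3105, 0.0241]
tool_rot: [0.0, 0.627, 0.779, 0.001]
contact_force: [0.4, 0.4, -0.1]
finger_gap: 0.86
gripper_force: 0.0
```

carry_out(dp=[[0, 0, 0.002], [0, 0, 0.002], [0, 0, 0], [0, 0, 0]], rot=[[0, 0, 0], [0, 0, 0], [0, 0, 0], [0, 0, 0]])

```text
t: 9.85
position: [0.3973, 0.3102, 0.0197]
tool_rot: [0.0, 0.627, 0.779, 0.0]
contact_force: [0.3, -0.2, -0.8]
finger_gap: 0.859
gripper_force: 0.0
```

```bash
python3 - <<'E'
from h import *
p,R=st()
cv2.imwrite("pics/w2.png",arm.snapshot("wrist")[:,:,::-1])
E
```

```text
t 9.85 p [397.3 310.2  19.7] gap 73.0 gf 0.0 F [ 0.3 -0.2 -0.8]
```

View pics/w2.png

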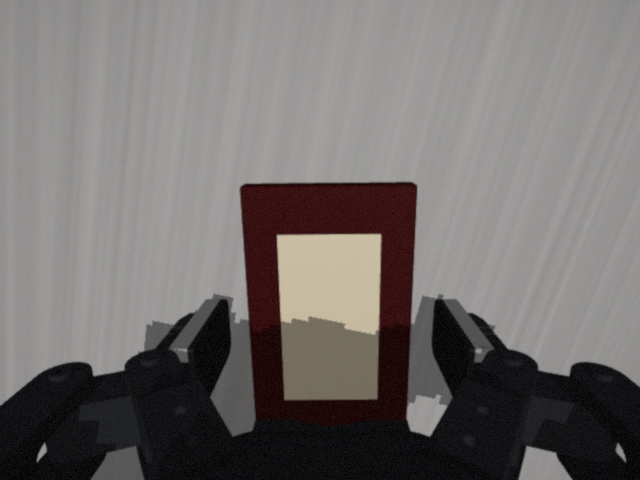

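The fingers stand either side of the plate with clearance, and the plate is square in the jaws. I go a little lower, checking the force.

carry_out(dp=[[0, 0, 0.0015], [0, 0, 0.0015], [0, 0, 0]], rot=[[0, 0, 0], [0, 0, 0], [0, 0, 0]])

```text
t: 10.2
position: [0.3968, 0.3099, 0.016]
tool_rot: [-0.0, 0.626, 0.779, -0.0]
contact_force: [0.1, 0.4, -0.0]
finger_gap: 0.86
gripper_force: 0.0
```

carry_out(dp=[[0, 0, 0], [0, 0, 0], [0, 0, 0], [0, 0, 0], [0, 0, 0]], rot=[[0, 0, 0], [0, 0, 0], [0, 0, 0], [0, 0, 0], [0, 0, 0]], hand=255, newtons=40)

```text
t: 10.7
position: [0.3974, 0.3103, 0.0166]
tool_rot: [0.0, 0.626, 0.779, 0.0]
contact_force: [0.5, 0.5, 2.8]
finger_gap: 0.686
gripper_force: 43.1
```

carry_out(dp=[[0, 0, -0.02], [0, 0, -0.04], [0, 0, -0.04], [0, 0, -0.04], [0, 0, -0.02], [0, 0, 0], [0, 0, 0], [0, 0, 0]], rot=[[0, 0, 0], [0, 0, 0], [0, 0, 0], [0, 0, 0], [0, 0, 0], [0, 0, 6.2], [0, 0, 6.2], [0, 0, 0]])

```text
t: 11.5
position: [0.3967, 0.3098, 0.176]
tool_rot: [-0.0, 0.707, 0.707, -0.0]
contact_force: [-0.4, 0.0, -0.2]
finger_gap: 0.683
gripper_force: 43.2
```

carry_out(dp=[[-0.038, 0.0175, 0], [-0.038, 0.0175, 0], [-0.038, 0.0175, 0], [-0.038, 0.0175, 0], [-0.038, 0.0175, 0], [-0.038, 0.0175, 0], [-0.038, 0.0175, 0], [-0.038, 0.0175, 0], [-0.038, 0.0175, 0], [-0.038, 0.0175, 0]], rot=[[0, 0, 0], [0, 0, 0], [0, 0, 0], [0, 0, 0], [0, 0, 0], [0, 0, 0], [0, 0, 0], [0, 0, 0], [0, 0, 0], [0, 0, 0]])

```text
t: 12.5
position: [0.5721, -0.0714, 0.1754]
tool_rot: [-0.001, 0.706, 0.708, -0.0]
contact_force: [0.5, 0.0, -0.2]
finger_gap: 0.682
gripper_force: 43.2
```

carry_out(dp=[[-0.035, 0.0165, 0], [-0.035, 0.0165, 0], [-0.035, 0.0165, 0], [0, 0, 0], [0, 0, 0], [0, 0, 0]], rot=[[0, 0, 0], [0, 0, 0], [0, 0, 0], [0, -7.4, 0], [0, 0, 0], [0, 0, 0]])

```text
t: 13.1
position: [0.6209, -0.1736, 0.1751]
tool_rot: [0.044, 0.705, 0.707, -0.045]
contact_force: [-0.7, -0.0, -1.4]
finger_gap: 0.685
gripper_force: 46.9
```

```bash
python3 - <<'E'
from h import *
p,R=st(); print(R.as_matrix().round(3), (R.inv().apply(np.array([.621,-.177,.0305])-p)*1000).round(1))
w=arm.snapshot("wrist"); a=arm.snapshot("top")
for q in ivory_plates(a): print(q)
cv2.imwrite("pics/w3.png",np.hstack([cv2.resize(a,(400,300)),cv2.resize(w,(400,300))])[:,:,::-1])
E
```

```text
t 13.1 p [ 620.9 -173.6  175.1] gap 58.2 gf 46.9 F [-0.7 -0.  -1.4]
[[-0.003  1.    -0.002]
 [ 0.992  0.003 -0.126]
 [-0.126 -0.003 -0.992]] [ 14.8   0.5 143.9]
(array([299., 291.]), array([433.8,  58.4]), -0.271, array([54.1, 93.7]))
(array([256., 300.]), array([409.9, 174.3]), -0.168, array([54. , 95.3]))
```

View pics/w3.png

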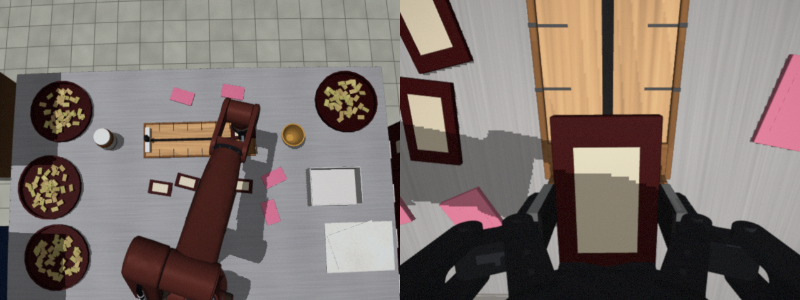

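The plate is held square over the tray, at about (605,190) in the composite. I lower it.

carry_out(dp=[[0.015, 0.0005, 0.03], [0, 0, 0.04], [0, 0, 0.04], [0, 0, 0.02], [0, 0, 0.008], [0, 0, 0.003], [0, 0, 0.001], [0, 0, 0]], rot=[[0, 0, 0], [0, 0, 0], [0, 0, 0], [0, 0, 0], [0, 0, 0], [0, 0, 0], [0, 0, 0], [0, 0, 0]])

```text
t: 14.0
position: [0.6237, -0.1786, 0.0355]
tool_rot: [0.047, 0.705, 0.706, -0.045]
contact_force: [0.6, 0.3, 0.0]
finger_gap: 0.683
gripper_force: 46.9
```

```bash
python3 - <<'E'
from h import *
p,R=st(); print(R.as_matrix().round(3), (R.inv().apply(np.array([.621,-.177,.0305])-p)*1000).round(1))
E
```

```text
t 14.0 p [ 623.7 -178.6   35.5] gap 58.1 gf 46.9 F [0.6 0.3 0. ]
[[-0.     1.     0.003]
 [ 0.992  0.001 -0.13 ]
 [-0.13   0.003 -0.992]] [ 2.3 -2.7  4.7]
```

carry_out(dp=[[0.002, -0.002, 0.002], [0, 0, 0.001], [0, 0, 0.001], [0, 0, 0], [0, 0, 0]], rot=[[0, 0, 0], [0, 0, 0], [0, 0, 0], [0, 0, 0], [0, 0, 0]])

```text
t: 14.5
position: [0.6205, -0.1767, 0.0304]
tool_rot: [0.046, 0.706, 0.706, -0.046]
contact_force: [-1.4, 0.4, 5.5]
finger_gap: 0.683
gripper_force: 47.5
```

Contact at the expected height. I release, back out and look.

carry_out(dp=[[0, 0, 0], [0, 0, 0], [0, 0, 0], [0, 0, 0], [0, 0, -0.01], [0, 0, -0.03], [0, 0, -0.04], [0, 0, -0.04], [0, 0, -0.03], [0, 0, 0]], rot=[[0, 0, 0], [0, 0, 0], [0, 0, 0], [0, 0, 0], [0, 0, 0], [0, 0, 0], [0, 0, 0], [0, 0, 0], [0, 7.4, 0], [0, 0, 0]], hand=25)

```text
t: 15.5
position: [0.6247, -0.1604, 0.1863]
tool_rot: [0.006, 0.708, 0.707, 0.003]
contact_force: [-0.4, -0.5, 0.9]
finger_gap: 0.901
gripper_force: 0.0
```

```bash
python3 - <<'E'
from h import *
p,R=st(); i=arm.camera_info("wrist"); w=arm.snapshot("wrist"); a=arm.snapshot("top")
for q in ivory_plates(a): print(q)
print("wrist z=.018")
for q in ivory_plates(w,"wrist",.020,2000,60000,i): print(q)
cv2.imwrite("pics/w4.png",np.hstack([cv2.resize(a,(400,300)),cv2.resize(w,(400,300))])[:,:,::-1])
E
```

```text
t 15.5 p [ 624.7 -160.4  186.3] gap 76.6 gf 0.0 F [-0.4 -0.5  0.9]
(array([299., 291.]), array([433.2,  57.9]), -0.275, array([54.3, 95.3]))
(array([256., 300.]), array([409.7, 174.5]), -0.168, array([53.6, 95.9]))
wrist z=.018
(array([322., 247.]), array([ 621.9, -178.8]), -0.007, array([ 60.8, 103.4]))
(array([ 57., 237.]), array([ 426.1, -170.5]), -0.109, array([59.3, 94.9]))
(array([60., 83.]), array([446.7, -64.5]), 0.232, array([59.2, 94.6]))
```

View pics/w4.png

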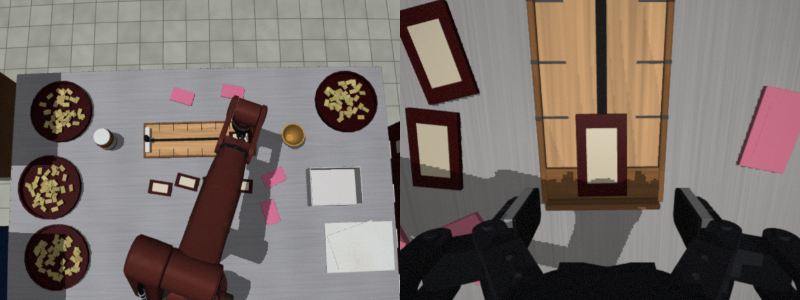

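Plate 1 lies on the batten, centred, with its lower end at the first mark (wrist view, composite about (601,155)). Next is the plate at (414,-173).

carry_out(dp=[[-0.002, -0.035, 0], [-0.002, -0.035, 0], [-0.002, -0.035, 0], [-0.002, -0.035, 0], [-0.002, -0.035, 0], [-0.002, -0.034, 0], [0, 0, 0], [0, 0, 0]], rot=[[0, 0, 0], [0, 0, 0], [0, 0, 0], [0, 0, 0], [0, 0, 0], [0, 0, 0], [0, 0, 6.3], [0, 0, 0]], hand=35)

```text
t: 16.4
position: [0.409, -0.1685, 0.1759]
tool_rot: [-0.002, 0.745, 0.667, -0.001]
contact_force: [0.8, 0.2, 0.8]
finger_gap: 0.863
gripper_force: 0.0
```

```bash
cat >> h.py <<'E'
def near(xy):
    "wrist fix of the plate nearest xy (mm), and the dp (mm) to put TCP on it at z 16.5"
    p,R=st(); i=arm.camera_info("wrist"); w=arm.snapshot("wrist"); a=arm.snapshot("top")
    print("top",[(q[1].tolist(),q[2]) for q in ivory_plates(a)])
    L=ivory_plates(w,"wrist",.008,2000,60000,i); print("wrist",[(q[1].tolist(),q[2],q[3].tolist()) for q in L])
    q=min(L,key=lambda q:np.hypot(*(q[1]-xy)))
    e=R.as_matrix()[:,0]; print("tool yaw",np.arctan2(-e[0],e[1]).round(3),"rot z deg",np.degrees(np.arctan2(-e[0],e[1])-q[2]).round(1))
    print("dp",R.inv().apply(np.r_[q[1],16.5]-p*1000).round(1)); return a,w
def to(x,y,z):
    p,R=st(); print(np.round(Ro.as_euler(R,"ZYX",degrees=True),1),"dp",R.inv().apply(np.array([x,y,z])-p*1000).round(1))
E
python3 -c "
from h import *
near([413.6,-173])"
```

```text
t 16.4 p [ 409.  -168.5  175.9] gap 73.4 gf 0.0 F [0.8 0.2 0.8]
top [([621.8, -178.1], 0.06), ([433.2, 57.4], -0.275), ([409.9, 174.3], -0.168)]
wrist [([415.1, -174.2], -0.108, [58.0, 97.7]), ([436.7, -63.4], 0.232, [58.2, 98.1])]
tool yaw -0.11 rot z deg -0.1
dp [ -5.2   7.4 159.4]
```

carry_out(dp=[[-0.005, 0.006, 0.035], [0, 0, 0.035], [0, 0, 0.035], [0, 0, 0.03], [0, 0, 0.015], [0, 0, 0.005], [0, 0, 0.003], [0, 0, 0]], rot=[[0, 0, 0], [0, 0, 0], [0, 0, 0], [0, 0, 0], [0, 0, 0], [0, 0, 0], [0, 0, 0], [0, 0, 0]])

```text
t: 17.3
position: [0.4174, -0.1754, 0.0204]
tool_rot: [0.0, 0.744, 0.668, 0.0]
contact_force: [0.6, -0.1, 0.4]
finger_gap: 0.858
gripper_force: 0.0
```

```bash
python3 -c "
from h import *
to(414.5,-173.7,16.5)"
```

```text
t 17.3 p [ 417.4 -175.4   20.4] gap 73.0 gf 0.0 F [ 0.6 -0.1  0.4]
[ 83.8   0.  180. ] dp [ 1.4 -3.   3.9]
```

carry_out(dp=[[0.001, -0.002, 0.002], [0, 0, 0.0015], [0, 0, 0]], rot=[[0, 0, 0], [0, 0, 0], [0, 0, 0]])

```text
t: 17.6
position: [0.415, -0.1741, 0.017]
tool_rot: [0.0, 0.745, 0.667, 0.0]
contact_force: [0.0, 0.3, 0.6]
finger_gap: 0.863
gripper_force: 0.0
```

carry_out(dp=[[0, 0, 0], [0, 0, 0], [0, 0, 0], [0, 0, 0], [0, 0, 0]], rot=[[0, 0, 0], [0, 0, 0], [0, 0, 0], [0, 0, 0], [0, 0, 0]], hand=255, newtons=50)

```text
t: 18.1
position: [0.4153, -0.1743, 0.0175]
tool_rot: [0.0, 0.745, 0.667, 0.0]
contact_force: [-0.6, 1.5, 4.9]
finger_gap: 0.68
gripper_force: 53.3
```

carry_out(dp=[[0, 0, -0.02], [0, 0, -0.04], [0, 0, -0.04], [0, 0, -0.04], [0, 0, -0.01], [0, 0, 0], [0, 0, 0]], rot=[[0, 0, 0], [0, 0, 0], [0, 0, 0], [0, 0, 0], [0, 0, 0], [0, 0, -6.2], [0, 0, 0]])

```text
t: 18.8
position: [0.4146, -0.1739, 0.1667]
tool_rot: [0.0, 0.708, 0.707, 0.0]
contact_force: [0.3, -1.1, -0.7]
finger_gap: 0.676
gripper_force: 53.8
```

carry_out(dp=[[0.009, 0.034, 0], [0.009, 0.034, 0], [0.009, 0.034, 0], [0.009, 0.034, 0], [0.009, 0.034, 0], [0.01, 0.034, 0], [0, 0, 0], [0.018, 0, 0], [0, 0, 0]], rot=[[0, 0, 0], [0, 0, 0], [0, 0, 0], [0, 0, 0], [0, 0, 0], [0, 0, 0], [0, -7.4, 0], [0, 0, 0], [0, 0, 0]])

```text
t: 19.7
position: [0.6171, -0.098, 0.1617]
tool_rot: [0.042, 0.706, 0.706, -0.046]
contact_force: [0.1, -0.1, -0.3]
finger_gap: 0.681
gripper_force: 53.9
```

```bash
python3 -c "
from h import *
to(620.8,-117,31)"
```

```text
t 19.7 p [617.1 -98.  161.7] gap 57.9 gf 53.9 F [ 0.1 -0.1 -0.3]
[  90.1    7.2 -179.7] dp [ -2.5   4.3 132. ]
```

carry_out(dp=[[-0.002, 0.003, 0.03], [0, 0, 0.035], [0, 0, 0.035], [0, 0, 0.015], [0, 0, 0.008], [0, 0, 0.004], [0, 0, 0], [0, 0, 0]], rot=[[0, 0, 0], [0, 0, 0], [0, 0, 0], [0, 0, 0], [0, 0, 0], [0, 0, 0], [0, 0, 0], [0, 0, 0]])

```text
t: 20.5
position: [0.6233, -0.12, 0.0405]
tool_rot: [0.047, 0.706, 0.705, -0.045]
contact_force: [-0.1, 0.1, -0.2]
finger_gap: 0.676
gripper_force: 53.9
```

```bash
python3 -c "
from h import *
to(620.8,-117,31)"
```

```text
t 20.5 p [ 623.3 -120.    40.5] gap 57.4 gf 53.9 F [-0.1  0.1 -0.2]
[ 89.9   7.4 179.8] dp [ 4.2 -2.5  9. ]
```

carry_out(dp=[[0.004, -0.002, 0.003], [0, 0, 0.003], [0, 0, 0.002], [0, 0, 0], [0, 0, 0]], rot=[[0, 0, 0], [0, 0, 0], [0, 0, 0], [0, 0, 0], [0, 0, 0]])

```text
t: 21.0
position: [0.6202, -0.1162, 0.0319]
tool_rot: [0.045, 0.706, 0.705, -0.046]
contact_force: [-4.0, 3.4, 8.7]
finger_gap: 0.675
gripper_force: 54.8
```

carry_out(dp=[[0, 0, 0], [0, 0, 0], [0, 0, 0], [0, 0, 0], [0, 0, -0.01], [0, 0, -0.03], [0, 0, -0.04], [0, 0, -0.04], [0, 0, -0.03], [0, 0, 0]], rot=[[0, 0, 0], [0, 0, 0], [0, 0, 0], [0, 0, 0], [0, 0, 0], [0, 0, 0], [0, 0, 0], [0, 0, 0], [0, 7.4, 0], [0, 0, 0]], hand=25)

```text
t: 22.0
position: [0.6244, -0.0998, 0.1869]
tool_rot: [0.006, 0.708, 0.706, 0.004]
contact_force: [0.4, -1.5, 0.6]
finger_gap: 0.902
gripper_force: 0.0
```

```bash
python3 -c "
from h import *
a,w=near([436,-63])
for q in ivory_plates(w,'wrist',.02,2000,90000): print(q)
cv2.imwrite('pics/w5.png',np.hstack([cv2.resize(a,(400,300)),cv2.resize(w,(400,300))])[:,:,::-1])"
```

```text
t 22.0 p [624.4 -99.8 186.9] gap 76.7 gf 0.0 F [ 0.4 -1.5  0.6]
top [([409.9, 174.1], -0.168)]
wrist [([621.0, -154.9], 0.013, [63.6, 171.4]), ([439.4, -62.7], 0.232, [61.4, 98.1])]
tool yaw -0.003 rot z deg -13.5
dp [  37.  -187.4  167.8]
(array([323., 283.]), array([ 615.7, -146. ]), 0.013, array([ 59.8, 161.1]))
(array([ 74., 171.]), array([443.8, -59.5]), 0.234, array([58.5, 92.9]))
```

View pics/w5.png

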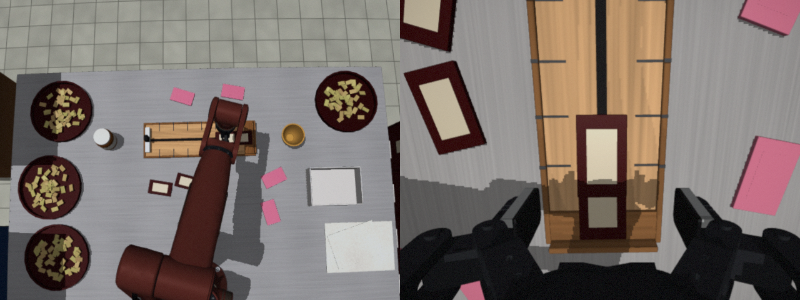

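Plate 2 overlaps plate 1 and ends at the second mark. Next is the plate at (436,-63).

carry_out(dp=[[0.006, -0.031, 0], [0.006, -0.031, 0], [0.006, -0.031, 0], [0.006, -0.031, 0], [0.006, -0.031, 0], [0.006, -0.031, 0], [0, 0, 0], [0, 0, 0], [0, 0, 0]], rot=[[0, 0, 0], [0, 0, 0], [0, 0, 0], [0, 0, 0], [0, 0, 0], [0, 0, 0], [0, 0, -6.6], [0, 0, -6.6], [0, 0, 0]], hand=35)

```text
t: 23.0
position: [0.4321, -0.0605, 0.177]
tool_rot: [-0.002, 0.622, 0.783, -0.001]
contact_force: [-0.2, -0.7, -0.6]
finger_gap: 0.86
gripper_force: 0.0
```

```bash
python3 -c "
from h import *
near([436,-63])"
```

```text
t 23.0 p [432.1 -60.5 177. ] gap 73.1 gf 0.0 F [-0.2 -0.7 -0.6]
top [([622.8, -149.1], 0.008)]
wrist [([436.8, -62.7], 0.23, [58.2, 97.7])]
tool yaw 0.229 rot z deg -0.0
dp [ -3.4   4.7 160.5]
```

carry_out(dp=[[-0.003, 0.003, 0.035], [0, 0, 0.035], [0, 0, 0.035], [0, 0, 0.03], [0, 0, 0.015], [0, 0, 0.005], [0, 0, 0.002], [0, 0, 0]], rot=[[0, 0, 0], [0, 0, 0], [0, 0, 0], [0, 0, 0], [0, 0, 0], [0, 0, 0], [0, 0, 0], [0, 0, 0]])

```text
t: 23.9
position: [0.4382, -0.0636, 0.0223]
tool_rot: [0.0, 0.622, 0.783, 0.0]
contact_force: [-0.9, 0.0, 1.1]
finger_gap: 0.862
gripper_force: 0.0
```

```bash
python3 -c "
from h import *
to(436.3,-63,16.5)"
```

```text
t 23.9 p [438.2 -63.6  22.3] gap 73.3 gf 0.0 F [-0.9  0.   1.1]
[103.1   0.  180. ] dp [ 1.  -1.7  5.8]
```

carry_out(dp=[[0.001, -0.001, 0.003], [0, 0, 0.002], [0, 0, 0]], rot=[[0, 0, 0], [0, 0, 0], [0, 0, 0]])

```text
t: 24.2
position: [0.4365, -0.0628, 0.0172]
tool_rot: [0.0, 0.622, 0.783, 0.0]
contact_force: [-0.5, -0.4, -0.6]
finger_gap: 0.857
gripper_force: 0.0
```

carry_out(dp=[[0, 0, 0], [0, 0, 0], [0, 0, 0], [0, 0, 0], [0, 0, 0]], rot=[[0, 0, 0], [0, 0, 0], [0, 0, 0], [0, 0, 0], [0, 0, 0]], hand=255)

```text
t: 24.7
position: [0.4369, -0.0629, 0.0178]
tool_rot: [0.0, 0.622, 0.783, 0.0]
contact_force: [-1.6, -0.1, 5.3]
finger_gap: 0.676
gripper_force: 53.1
```

carry_out(dp=[[0, 0, -0.02], [0, 0, -0.04], [0, 0, -0.04], [0, 0, -0.04], [0, 0, -0.01], [0, 0, 0], [0, 0, 0], [0, 0, 0]], rot=[[0, 0, 0], [0, 0, 0], [0, 0, 0], [0, 0, 0], [0, 0, 0], [0, 0, 6.6], [0, 0, 6.6], [0, 0, 0]])

```text
t: 25.5
position: [0.4357, -0.0625, 0.1662]
tool_rot: [-0.001, 0.708, 0.707, -0.0]
contact_force: [-0.0, 0.2, -0.6]
finger_gap: 0.678
gripper_force: 54.0
```

carry_out(dp=[[0.004, 0.031, 0], [0.004, 0.031, 0], [0.004, 0.031, 0], [0.004, 0.031, 0], [0.004, 0.031, 0], [0.003, 0.031, 0], [0, 0, 0], [0, 0, 0]], rot=[[0, 0, 0], [0, 0, 0], [0, 0, 0], [0, 0, 0], [0, 0, 0], [0, 0, 0], [0, -7.4, 0], [0, 0, 0]])

```text
t: 26.3
position: [0.6221, -0.0378, 0.165]
tool_rot: [0.044, 0.704, 0.707, -0.047]
contact_force: [0.2, -0.5, 0.0]
finger_gap: 0.678
gripper_force: 54.0
```

carry_out(dp=[[0, 0, 0.03], [0, 0, 0.035], [0, 0, 0.035], [0, 0, 0.015], [0, 0, 0.008], [0, 0, 0.004], [0, 0, 0], [0, 0, 0]], rot=[[0, 0, 0], [0, 0, 0], [0, 0, 0], [0, 0, 0], [0, 0, 0], [0, 0, 0], [0, 0, 0], [0, 0, 0]])

```text
t: 27.1
position: [0.6238, -0.0564, 0.0428]
tool_rot: [0.047, 0.706, 0.705, -0.045]
contact_force: [-0.4, -0.1, -0.8]
finger_gap: 0.679
gripper_force: 54.0
```

```bash
python3 -c "
from h import *
to(620.5,-56,31)"
```

```text
t 27.1 p [623.8 -56.4  42.8] gap 57.7 gf 54.0 F [-0.4 -0.1 -0.8]
[ 89.9   7.4 179.8] dp [ 1.9 -3.3 11.6]
```

carry_out(dp=[[0.002, -0.003, 0.004], [0, 0, 0.003], [0, 0, 0.002], [0, 0, 0.001], [0, 0, 0], [0, 0, 0]], rot=[[0, 0, 0], [0, 0, 0], [0, 0, 0], [0, 0, 0], [0, 0, 0], [0, 0, 0]])

```text
t: 27.7
position: [0.6193, -0.0552, 0.0321]
tool_rot: [0.045, 0.706, 0.705, -0.046]
contact_force: [-3.7, 1.6, 7.5]
finger_gap: 0.679
gripper_force: 54.9
```

carry_out(dp=[[0, 0, 0], [0, 0, 0], [0, 0, 0], [0, 0, 0], [0, 0, -0.01], [0, 0, -0.03], [0, 0, -0.04], [0, 0, -0.04], [0, 0, -0.03], [0, 0, 0]], rot=[[0, 0, 0], [0, 0, 0], [0, 0, 0], [0, 0, 0], [0, 0, 0], [0, 0, 0], [0, 0, 0], [0, 0, 0], [0, 7.4, 0], [0, 0, 0]], hand=25)

```text
t: 28.7
position: [0.624, -0.0382, 0.1875]
tool_rot: [0.005, 0.708, 0.706, 0.005]
contact_force: [0.2, -1.4, 0.3]
finger_gap: 0.903
gripper_force: 0.0
```

```bash
python3 -c "
from h import *
a,w=near([433,58])
cv2.imwrite('pics/w6.png',np.hstack([cv2.resize(a,(400,300)),cv2.resize(w,(400,300))])[:,:,::-1])"
```

```text
t 28.7 p [624.  -38.2 187.5] gap 76.7 gf 0.0 F [ 0.2 -1.4  0.3]
top [([410.0, 174.2], -0.173)]
wrist [([620.4, -113.9], 0.015, [63.0, 211.5]), ([437.4, 57.1], -0.275, [61.7, 98.2])]
tool yaw -0.003 rot z deg 15.6
dp [  94.9 -189.2  168.3]
```

View pics/w6.png

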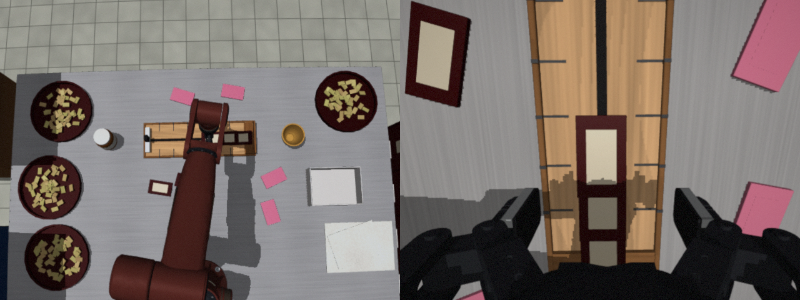

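Plate 3 ends at its mark. Next is the plate at (433,58).

carry_out(dp=[[0.0157, -0.031, 0], [0.0157, -0.031, 0], [0.0157, -0.031, 0], [0.0157, -0.031, 0], [0.0157, -0.031, 0], [0.0157, -0.031, 0], [0, 0, 0], [0, 0, 0], [0, 0, 0]], rot=[[0, 0, 0], [0, 0, 0], [0, 0, 0], [0, 0, 0], [0, 0, 0], [0, 0, 0], [0, 0, 7.8], [0, 0, 7.8], [0, 0, 0]], hand=35)

```text
t: 29.7
position: [0.4316, 0.0585, 0.1777]
tool_rot: [-0.001, 0.797, 0.604, -0.002]
contact_force: [-0.8, -0.8, 0.2]
finger_gap: 0.861
gripper_force: 0.0
```

```bash
python3 -c "
from h import *
near([433,58])"
```

```text
t 29.7 p [431.6  58.5 177.7] gap 73.2 gf 0.0 F [-0.8 -0.8  0.2]
top [([621.6, -117.6], 0.021)]
wrist [([434.9, 58.0], -0.273, [58.2, 97.4]), ([411.6, 173.0], -0.171, [58.6, 95.9])]
tool yaw -0.273 rot z deg 0.0
dp [  0.6   3.9 161.2]
```

carry_out(dp=[[0, 0.002, 0.035], [0, 0, 0.035], [0, 0, 0.035], [0, 0, 0.03], [0, 0, 0.015], [0, 0, 0.005], [0, 0, 0.002], [0, 0, 0]], rot=[[0, 0, 0], [0, 0, 0], [0, 0, 0], [0, 0, 0], [0, 0, 0], [0, 0, 0], [0, 0, 0], [0, 0, 0]])

```text
t: 30.6
position: [0.4361, 0.0576, 0.023]
tool_rot: [0.0, 0.797, 0.604, 0.0]
contact_force: [-0.3, -0.1, 0.1]
finger_gap: 0.86
gripper_force: 0.0
```

```bash
python3 -c "
from h import *
to(434.2,58,16.5)"
```

```text
t 30.6 p [436.1  57.6  23. ] gap 73.1 gf 0.0 F [-0.3 -0.1  0.1]
[ 74.4  -0.  179.9] dp [-0.1 -2.   6.5]
```

carry_out(dp=[[0, -0.001, 0.003], [0, 0, 0.0025], [0, 0, 0]], rot=[[0, 0, 0], [0, 0, 0], [0, 0, 0]])

```text
t: 30.9
position: [0.4346, 0.0579, 0.0172]
tool_rot: [0.0, 0.797, 0.604, 0.0]
contact_force: [-0.3, -0.2, 0.8]
finger_gap: 0.862
gripper_force: 0.0
```

carry_out(dp=[[0, 0, 0], [0, 0, 0], [0, 0, 0], [0, 0, 0], [0, 0, 0]], rot=[[0, 0, 0], [0, 0, 0], [0, 0, 0], [0, 0, 0], [0, 0, 0]], hand=255)

```text
t: 31.4
position: [0.435, 0.0579, 0.0179]
tool_rot: [0.0, 0.797, 0.604, 0.0]
contact_force: [-1.6, -0.6, 4.8]
finger_gap: 0.673
gripper_force: 53.1
```

carry_out(dp=[[0, 0, -0.02], [0, 0, -0.04], [0, 0, -0.04], [0, 0, -0.04], [0, 0, -0.01], [0, 0, 0], [0, 0, 0], [0, 0, 0]], rot=[[0, 0, 0], [0, 0, 0], [0, 0, 0], [0, 0, 0], [0, 0, 0], [0, 0, -7.8], [0, 0, -7.8], [0, 0, 0]])

```text
t: 32.2
position: [0.4338, 0.0579, 0.1663]
tool_rot: [-0.0, 0.708, 0.707, -0.0]
contact_force: [-0.4, -0.5, -1.4]
finger_gap: 0.678
gripper_force: 53.9
```

carry_out(dp=[[-0.006, 0.031, 0], [-0.006, 0.031, 0], [-0.006, 0.031, 0], [-0.006, 0.031, 0], [-0.005, 0.031, 0], [-0.005, 0.031, 0], [0, 0, 0], [0, 0, 0]], rot=[[0, 0, 0], [0, 0, 0], [0, 0, 0], [0, 0, 0], [0, 0, 0], [0, 0, 0], [0, -7.4, 0], [0, 0, 0]])

```text
t: 33.0
position: [0.6202, 0.0253, 0.1652]
tool_rot: [0.045, 0.706, 0.705, -0.046]
contact_force: [-0.4, -0.3, -0.3]
finger_gap: 0.678
gripper_force: 53.9
```

carry_out(dp=[[0, 0, 0.03], [0, 0, 0.035], [0, 0, 0.035], [0, 0, 0.015], [0, 0, 0.008], [0, 0, 0.004], [0, 0, 0], [0, 0, 0]], rot=[[0, 0, 0], [0, 0, 0], [0, 0, 0], [0, 0, 0], [0, 0, 0], [0, 0, 0], [0, 0, 0], [0, 0, 0]])

```text
t: 33.8
position: [0.6219, 0.0073, 0.0429]
tool_rot: [0.047, 0.706, 0.705, -0.044]
contact_force: [0.5, 0.1, 0.4]
finger_gap: 0.68
gripper_force: 53.9
```

```bash
python3 -c "
from h import *
to(620,6,31)"
```

```text
t 33.8 p [621.9   7.3  42.9] gap 57.8 gf 53.9 F [0.5 0.1 0.4]
[ 89.9   7.4 179.8] dp [ 0.2 -1.9 12. ]
```

carry_out(dp=[[0, -0.001, 0.004], [0, 0, 0.003], [0, 0, 0.002], [0, 0, 0.001], [0, 0, 0], [0, 0, 0]], rot=[[0, 0, 0], [0, 0, 0], [0, 0, 0], [0, 0, 0], [0, 0, 0], [0, 0, 0]])

```text
t: 34.4
position: [0.6194, 0.0062, 0.0322]
tool_rot: [0.045, 0.706, 0.705, -0.046]
contact_force: [-2.3, 0.9, 4.4]
finger_gap: 0.679
gripper_force: 54.6
```

carry_out(dp=[[0, 0, 0], [0, 0, 0], [0, 0, 0], [0, 0, 0], [0, 0, -0.01], [0, 0, -0.03], [0, 0, -0.04], [0, 0, -0.04], [0, 0, -0.03], [0, 0, 0]], rot=[[0, 0, 0], [0, 0, 0], [0, 0, 0], [0, 0, 0], [0, 0, 0], [0, 0, 0], [0, 0, 0], [0, 0, 0], [0, 7.4, 0], [0, 0, 0]], hand=25)

```text
t: 35.4
position: [0.6241, 0.0239, 0.1879]
tool_rot: [0.005, 0.708, 0.706, 0.005]
contact_force: [1.3, -0.2, 1.0]
finger_gap: 0.903
gripper_force: 0.0
```

```bash
python3 -c "
from h import *
a,w=near([410,174])
cv2.imwrite('pics/w7.png',np.hstack([cv2.resize(a,(400,300)),cv2.resize(w,(400,300))])[:,:,::-1])"
```

```text
t 35.4 p [624.1  23.9 187.9] gap 76.8 gf 0.0 F [ 1.3 -0.2  1. ]
top []
wrist [([620.0, -51.9], 0.006, [63.6, 210.7])]
tool yaw -0.003 rot z deg -0.5
dp [-75.9  -6.2 171.3]
```

View pics/w7.png

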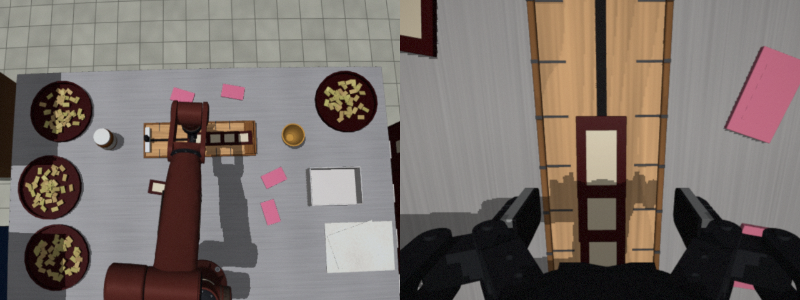

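Plate 4 is good. The last plate is at (410,174).

carry_out(dp=[[0.0245, -0.0345, 0], [0.0245, -0.0345, 0], [0.0245, -0.0345, 0], [0.0245, -0.0345, 0], [0.0245, -0.0345, 0], [0.0245, -0.0335, 0], [0, 0, 0], [0, 0, 0], [0, 0, 0]], rot=[[0, 0, 0], [0, 0, 0], [0, 0, 0], [0, 0, 0], [0, 0, 0], [0, 0, 0], [0, 0, 4.8], [0, 0, 4.8], [0, 0, 0]], hand=35)

```text
t: 36.4
position: [0.4117, 0.1726, 0.1781]
tool_rot: [-0.001, 0.764, 0.646, -0.002]
contact_force: [-0.3, 0.1, 0.7]
finger_gap: 0.865
gripper_force: 0.0
```

```bash
python3 -c "
from h import *
near([410,174])"
```

```text
t 36.4 p [411.7 172.6 178.1] gap 73.5 gf 0.0 F [-0.3  0.1  0.7]
top [([621.8, -87.4], 0.013)]
wrist [([411.5, 174.8], -0.171, [58.2, 98.0])]
tool yaw -0.167 rot z deg 0.2
dp [  2.5   0.  161.6]
```

carry_out(dp=[[0.002, -0.002, 0.035], [0, 0, 0.035], [0, 0, 0.035], [0, 0, 0.03], [0, 0, 0.015], [0, 0, 0.005], [0, 0, 0.002], [0, 0, 0]], rot=[[0, 0, 0], [0, 0, 0], [0, 0, 0], [0, 0, 0], [0, 0, 0], [0, 0, 0], [0, 0, 0], [0, 0, 0]])

```text
t: 37.3
position: [0.4127, 0.1749, 0.0234]
tool_rot: [0.0, 0.764, 0.645, 0.0]
contact_force: [0.1, -0.7, 1.1]
finger_gap: 0.862
gripper_force: 0.0
```

```bash
python3 -c "
from h import *
to(411,174.5,16.5)"
```

```text
t 37.3 p [412.7 174.9  23.4] gap 73.3 gf 0.0 F [ 0.1 -0.7  1.1]
[ 80.3  -0.  180. ] dp [-0.7 -1.6  6.8]
```

carry_out(dp=[[-0.0005, -0.001, 0.003], [0, 0, 0.003], [0, 0, 0]], rot=[[0, 0, 0], [0, 0, 0], [0, 0, 0]])

```text
t: 37.6
position: [0.411, 0.1746, 0.0171]
tool_rot: [0.0, 0.764, 0.645, 0.0]
contact_force: [-0.5, -0.2, 0.4]
finger_gap: 0.861
gripper_force: 0.0
```

carry_out(dp=[[0, 0, 0], [0, 0, 0], [0, 0, 0], [0, 0, 0], [0, 0, 0]], rot=[[0, 0, 0], [0, 0, 0], [0, 0, 0], [0, 0, 0], [0, 0, 0]], hand=255)

```text
t: 38.1
position: [0.4115, 0.1747, 0.0177]
tool_rot: [0.0, 0.764, 0.645, 0.0]
contact_force: [-2.2, -0.0, 5.9]
finger_gap: 0.679
gripper_force: 53.5
```

carry_out(dp=[[0, 0, -0.02], [0, 0, -0.04], [0, 0, -0.04], [0, 0, -0.04], [0, 0, -0.01], [0, 0, 0], [0, 0, 0], [0, 0, 0]], rot=[[0, 0, 0], [0, 0, 0], [0, 0, 0], [0, 0, 0], [0, 0, 0], [0, 0, -4.8], [0, 0, -4.8], [0, 0, 0]])

```text
t: 38.9
position: [0.4103, 0.1744, 0.1661]
tool_rot: [-0.0, 0.708, 0.707, -0.001]
contact_force: [-0.5, -0.3, -0.4]
finger_gap: 0.68
gripper_force: 53.8
```

carry_out(dp=[[-0.0148, 0.0348, 0], [-0.0148, 0.0348, 0], [-0.0148, 0.0348, 0], [-0.0148, 0.0348, 0], [-0.0148, 0.0348, 0], [-0.0148, 0.0348, 0], [0, 0, 0], [0, 0, 0]], rot=[[0, 0, 0], [0, 0, 0], [0, 0, 0], [0, 0, 0], [0, 0, 0], [0, 0, 0], [0, -7.4, 0], [0, 0, 0]])

```text
t: 39.7
position: [0.6196, 0.0866, 0.1651]
tool_rot: [0.045, 0.706, 0.705, -0.046]
contact_force: [0.6, 1.0, -1.0]
finger_gap: 0.679
gripper_force: 53.8
```

carry_out(dp=[[0, 0, 0.03], [0, 0, 0.035], [0, 0, 0.035], [0, 0, 0.015], [0, 0, 0.008], [0, 0, 0.004], [0, 0, 0], [0, 0, 0]], rot=[[0, 0, 0], [0, 0, 0], [0, 0, 0], [0, 0, 0], [0, 0, 0], [0, 0, 0], [0, 0, 0], [0, 0, 0]])

```text
t: 40.5
position: [0.6211, 0.0694, 0.0428]
tool_rot: [0.047, 0.706, 0.705, -0.044]
contact_force: [-0.1, 0.2, 0.3]
finger_gap: 0.675
gripper_force: 53.8
```

```bash
python3 -c "
from h import *
to(619.8,68,31)"
```

```text
t 40.5 p [621.1  69.4  42.8] gap 57.4 gf 53.8 F [-0.1  0.2  0.3]
[ 89.9   7.4 179.8] dp [ 0.2 -1.3 11.9]
```

carry_out(dp=[[0, -0.0005, 0.004], [0, 0, 0.003], [0, 0, 0.002], [0, 0, 0.001], [0, 0, 0], [0, 0, 0]], rot=[[0, 0, 0], [0, 0, 0], [0, 0, 0], [0, 0, 0], [0, 0, 0], [0, 0, 0]])

```text
t: 41.1
position: [0.6191, 0.068, 0.032]
tool_rot: [0.045, 0.706, 0.705, -0.046]
contact_force: [-2.4, 0.6, 5.9]
finger_gap: 0.678
gripper_force: 54.5
```

carry_out(dp=[[0, 0, 0], [0, 0, 0], [0, 0, 0], [0, 0, 0], [0, 0, -0.01], [0, 0, -0.03], [0, 0, -0.04], [0, 0, -0.04], [0, 0, -0.03], [0, 0, 0]], rot=[[0, 0, 0], [0, 0, 0], [0, 0, 0], [0, 0, 0], [0, 0, 0], [0, 0, 0], [0, 0, 0], [0, 0, 0], [0, 7.4, 0], [0, 0, 0]], hand=25)

```text
t: 42.1
position: [0.6238, 0.0862, 0.1878]
tool_rot: [0.004, 0.708, 0.706, 0.005]
contact_force: [0.8, -0.2, -0.3]
finger_gap: 0.906
gripper_force: 0.0
```

carry_out(dp=[[0.03, 0, 0], [0.036, 0, 0], [0.036, 0, 0], [0.036, 0, 0], [0, 0, 0], [0, 0, 0]], rot=[[0, 0, 0], [0, 0, 0], [0, 0, 0], [0, 0, 0], [0, 0, 0], [0, 0, 0]], hand=0)

```text
t: 42.7
position: [0.6186, 0.2257, 0.1791]
tool_rot: [0.0, 0.707, 0.707, -0.001]
contact_force: [-0.4, -0.3, 0.8]
finger_gap: 1.004
gripper_force: 0.0
```

```bash
python3 -c "
from h import *
st();a=arm.snapshot('top')
print(ivory_plates(a,amax=4000))
cv2.imwrite('pics/w8.png',cv2.resize(a[185:260,220:420],None,fx=4,fy=4,interpolation=cv2.INTER_CUBIC)[:,:,::-1])"
```

```text
t 42.7 p [618.6 225.7 179.1] gap 85.3 gf 0.0 F [-0.4 -0.3  0.8]
[(array([340., 221.]), array([621.6, -55.9]), 0.011, array([ 60.6, 346.2]))]
```

View pics/w8.png

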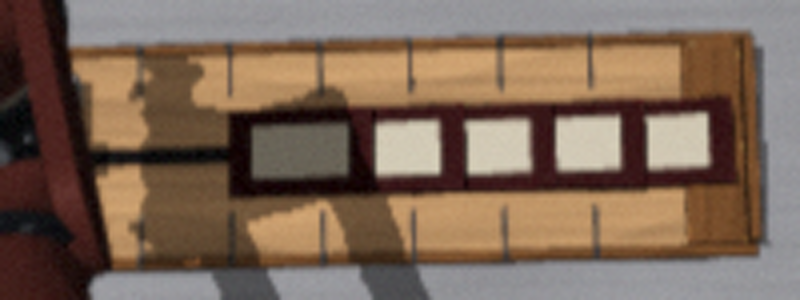

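All five plates are shingled on the centre line and the last one ends at the fifth mark (crop x≈230). Now I grip the stop and slide it back.

carry_out(dp=[[0.0015, 0, 0.04], [0, 0, 0.04], [0, 0, 0.025], [0, 0, 0.006], [0, 0, 0], [0, 0, 0]], rot=[[0, 0, 0], [0, 0, 0], [0, 0, 0], [0, 0, 0], [0, 0, 0], [0, 0, 0]], newtons=30)

```text
t: 43.35
position: [0.6209, 0.2263, 0.0707]
tool_rot: [0.001, 0.708, 0.706, 0.001]
contact_force: [0.1, 1.1, 0.1]
finger_gap: 1.002
gripper_force: 0.0
```

carry_out(dp=[[0, 0, 0], [0, 0, 0], [0, 0, 0], [0, 0, 0], [0, 0, 0], [0, 0, 0], [0, 0, 0], [0, 0, 0], [0, 0, 0], [0, 0, 0]], rot=[[0, 0, 0], [0, 0, 0], [0, 0, 0], [0, 0, 0], [0, 0, 0], [0, 0, 0], [0, 0, 0], [0, 0, 0], [0, 0, 0], [0, 0, 0]], hand=255)

```text
t: 44.35
position: [0.6198, 0.2268, 0.0695]
tool_rot: [0.0, 0.708, 0.707, 0.0]
contact_force: [-1.0, -0.3, 5.2]
finger_gap: 0.276
gripper_force: 33.3
```

carry_out(dp=[[-0.012, 0, 0], [-0.013, 0, 0], [-0.013, 0, 0], [-0.013, 0, 0], [-0.013, 0, 0], [-0.013, 0, 0], [-0.01, 0, 0], [-0.005, 0, 0], [0, 0, 0], [0, 0, 0]], rot=[[0, 0, 0], [0, 0, 0], [0, 0, 0], [0, 0, 0], [0, 0, 0], [0, 0, 0], [0, 0, 0], [0, 0, 0], [0, 0, 0], [0, 0, 0]])

```text
t: 45.35
position: [0.6201, 0.1328, 0.0695]
tool_rot: [0.001, 0.708, 0.706, 0.0]
contact_force: [0.4, -1.8, 4.9]
finger_gap: 0.274
gripper_force: 33.4
```

```bash
python3 -c "
from h import *
st();w=arm.snapshot('wrist');cv2.imwrite('pics/w9.png',w[:,:,::-1])"
```

```text
t 45.35 p [620.1 132.8  69.5] gap 23.3 gf 33.4 F [ 0.4 -1.8  4.9]
```

carry_out(dp=[[-0.0015, 0, 0], [-0.0015, 0, 0], [0, 0, 0], [0, 0, 0]], rot=[[0, 0, 0], [0, 0, 0], [0, 0, 0], [0, 0, 0]])

```text
t: 45.8
position: [0.6201, 0.1308, 0.0695]
tool_rot: [0.001, 0.708, 0.706, 0.001]
contact_force: [0.8, 0.9, 5.5]
finger_gap: 0.275
gripper_force: 33.4
```

carry_out(dp=[[0, 0, 0], [0, 0, 0], [0, 0, 0], [0, 0, 0], [0, 0, 0], [0, 0, 0], [0, 0, -0.03], [0, 0, -0.04], [0, 0, -0.04], [0, 0, -0.02]], rot=[[0, 0, 0], [0, 0, 0], [0, 0, 0], [0, 0, 0], [0, 0, 0], [0, 0, 0], [0, 0, 0], [0, 0, 0], [0, 0, 0], [0, 0, 0]], hand=0)

```text
t: 46.8
position: [0.6214, 0.132, 0.2036]
tool_rot: [0.002, 0.708, 0.707, 0.003]
contact_force: [0.3, 0.2, 1.1]
finger_gap: 0.998
gripper_force: 0.0
```

carry_out(dp=[[0.01, -0.035, 0], [0.02, -0.035, 0], [0.03, -0.035, 0], [0.03, -0.035, 0], [0.03, -0.035, 0], [0.03, -0.035, 0], [0.03, -0.02, 0], [0, 0, 0], [0, 0, 0], [0, 0, 0]], rot=[[0, 0, 0], [0, 0, 0], [0, 0, 0], [0, 0, 0], [0, 0, 0], [0, 0, 0], [0, 0, 0], [0, 0, 0], [0, 0, 0], [0, 0, 0]])

```text
t: 47.8
position: [0.39, 0.3115, 0.1989]
tool_rot: [0.0, 0.708, 0.706, 0.0]
contact_force: [-0.9, -0.2, -0.1]
finger_gap: 1.0
gripper_force: 0.0
```

```bash
python3 -c "
from h import *
st();a=arm.snapshot('top')
print(ivory_plates(a,amax=4000)); H,S,V=cv2.split(cv2.cvtColor(a[185:260,220:420],cv2.COLOR_RGB2HSV))
cv2.imwrite('pics/w10.png',cv2.resize(a[185:260,220:420],None,fx=4,fy=4,interpolation=cv2.INTER_CUBIC)[:,:,::-1])"
```

```text
t 47.8 p [390.  311.5 198.9] gap 85.0 gf 0.0 F [-0.9 -0.2 -0.1]
[(array([340., 221.]), array([621.4, -55.8]), 0.011, array([ 60.9, 346.1]))]
```

View pics/w10.png

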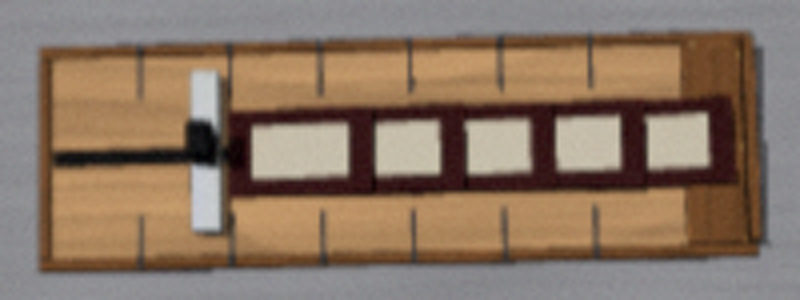

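The row is intact and the stop's face (crop x≈221) is about 5 mm from the last plate's end (≈230), within the 12 mm limit. I hand the job in.

```bash
python3 -c "
from rig import arm
print(arm.finish_job())"
```

```text
the job is handed in; nothing more can be done
None
```

I slid the stop fully open, laid all five plates shingled at marks 1 to 5, closed the stop to about 5 mm from the last plate's end, and handed the job in; the hand-in returned no verdict.

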